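# Swap the open casting tray

## Robot

A 6-joint arm with a two-finger parallel gripper is mounted at the origin on the work surface. World frame = base frame: x ahead of the robot, y to its left, z up, the work surface at z = 0. Lengths are in m, angles in rad, forces in N, time in s.
With the tool pointing down it reaches from about 0.25 to 0.85 m from the base axis. Payload 12.5 kg.
Tool frame: the origin (TCP) lies on the centre line of the jaws, within the pads' length; the fingertips stand 22 mm ahead of it and the grasp point (between the pads) lies 3 mm ahead of it; z points along the fingers, y is the direction in which the jaws open and shut (so a half turn about z gives the same grasp; the last joint's range is limited). The gripper opens to 93 mm and grips with 3 to 60 N. Pads are 15 mm wide; open, the fingers measure 128 mm over their backs; the gripper's body (75 mm by 188 mm) begins 65 mm behind the grasp point.
Start: joints at [1.249, 0.351, 1.652, -0, 1.139, -0.085], TCP at [0.129, 0.535, 0.241] pointing down, gripper open.
Joint ranges: [-2.75, 2.75], [-0.79, 2.1], [0.01, 2.65], [-1.57, 4.71], [0.07, 3.14], [-2.87, 2.87]. Speed limits (rad/s): [2.22, 2.22, 2.79, 3.14, 3.14, 3.14].

## Interface

Orientations are given as a unit quaternion [w, x, y, z].
In Python, from rig import * gives the robot as it stands. The module is installed in compiled form; this text tells all that it offers.
- The arm moves only by the tool step_arm, never from a script. Its argument "steps" is a list that holds one entry, the list of rows, each a list of 6 numbers: the shift along the tool's x, y, z in cm, then the turn, a rotation vector about the tool's x, y, z in rad. A call has 1 to 5 rows; each row is the pose to reach, as a shift and turn from the pose commanded when the call began, along the tool's axes at that moment; what a row does not reach only later rows make up. A row lasts 1/10 s, in which the tool goes at most 50 mm and 8.59 degrees, less where a joint would pass 70% of its speed; a pose out of reach is approached as far as the arm can. A call with a gripper value outside its range is refused whole. "gripper" is the closure, from -1 (fully open) to 1 (shut), set as the call begins (left out, the last holds). The fingers move at their own pace and stop on an object; "squeeze" is the grip in N (left out, the last holds). Time passes only in rows, so rows that repeat a pose let the fingers close. It gives the time, the measured TCP pose, the force and the opening at its end, in the units of the state.
- get_state(): the state, without advancing time (a new reading comes with each control period).
- read_camera(name): name is "side" or "top"; returns the picture (400x640x3 uint8, blue, green, red); there is no depth.
- get_calibration(name): a dict with "camera_matrix" (3x3 intrinsics, pixels), "dist_coeffs" ([k1, k2, p1, p2, k3] as OpenCV has them; the pictures are not rectified), "origin" and "rotation" of the camera in the world. Camera axes: x right, y down, z forward; pixel columns grow to the right and rows downward; lengths in m; the calibration is good to about 2 mm. A picture is of the moment at which its call begins. get_calibration takes no time and is no camera call.
- finish_job(): hands the job in, once; it reports no verdict.
The state is a dict: "time": time; "joints": joint angles; "qvel": joint speeds; "effort": joint torques, N m; "eef_pos": TCP position; "ee_rot": TCP orientation; "ft_force": force on the tool from outside, world axes, zero at the start; "torque": the same for the moment, N m; "finger_gap": opening from 0.0 (shut) to 1.0 (fully open).
Only numpy, scipy, OpenCV 4.12 (cv2) and the standard library are available. Lean on these libraries where they do the work, as an engineer would, in place of code of your own. Each camera call takes 0.05 s, during which the arm holds its last target.

## Task

Two small trays slide in plywood units on the bench: push the one holding the solder spool fully home, and only then hook a fingertip behind the lip of the one holding the steel bowl of castings and draw it all the way out to its stop. Move the trays gently by their lips, without pinching them; never touch the bowl or the spool, which ride along upright in their trays, and leave everything else on the bench where it is. Leave the spool tray home and the bowl tray out.

Things in the scene. Friction and masses are not known exactly. Their poses are not given: they have to be found in the camera images.
- cast_unit: Unit whose tray holds the steel bowl of castings. Sizes in mm. Fixed plywood box 200 deep (x) x 136 wide (y) x 62 high; place and yaw vary. Origin at the centre of its underside; open front faces its own -x, towards the robot. A clear dust cover closes the top (58 to 62 high). The tray slides along the unit's x axis; its floor is 15 above the bench.
- cast_tray (a joint): Travel of the tray with the bowl, m. 0 = fully home, tray's cross wall flush with the unit's front edge; grows as the tray comes out towards the unit's -x; 0.110 = all the way out, at its stop. Stays where it is left; about 1.5 N of friction, tray 0.35 kg, no spring, no latch. Starts nearly home (0 to 0.015).
- cast_lip (a point): Top middle of the tray lip's inner face (towards the unit), 44 mm above the bench; at 0 travel 142 mm in front of the unit's origin (its -x). Lip: upright aluminium strip 116 wide, 5 thick, from 10 to 44 above the bench. Behind it an empty finger well, 42 along the travel, full width, floor 15 above the bench, ends at the tray's cross wall (top 37 high). Free space in front.
- spool_unit: Unit whose tray holds the spool of solder wire. Sizes in mm. Fixed plywood box 200 deep (x) x 136 wide (y) x 62 high; place and yaw vary. Origin at the centre of its underside; open front faces its own -x, towards the robot. A clear dust cover closes the top (58 to 62 high). The tray slides along the unit's x axis; its floor is 15 above the bench.
- spool_tray (a joint): Travel of the tray with the spool, m. 0 = fully home, tray's cross wall flush with the unit's front edge; grows as the tray comes out towards the unit's -x; 0.110 = all the way out, at its stop. Stays where it is left; about 1.5 N of friction, tray 0.35 kg, no spring, no latch. Starts standing out (0.055 to 0.095).
- spool_lip (a point): Top middle of the tray lip's inner face (towards the unit), 44 mm above the bench; at 0 travel 142 mm in front of the unit's origin (its -x). Lip: upright aluminium strip 116 wide, 5 thick, from 10 to 44 above the bench. Behind it an empty finger well, 42 along the travel, full width, floor 15 above the bench, ends at the tray's cross wall (top 37 high). Free space in front.
- bowl: Loose steel bowl heaped with small grey castings, 84 across, 28 high, standing on the floor of its tray's compartment (15 mm above the bench) behind the cross wall, at first under the clear cover. Origin at the centre of its underside.
- spool: Loose upright spool of solder wire with green flanges, 54 across, 36 high, standing in the other tray's compartment (15 mm above the bench). Origin at the centre of its underside.
- jar: Bystander: amber glass jar with red cap, 42 across, 65 high, standing between the two tray units. Origin at the centre of its underside.
- hammer: Bystander: hammer about 240 long, lying on the bench to the left, clear of the trays.
- block: Bystander: steel bench block 90 x 90 x 25, on the right. Origin at the centre of its underside.
- screwdriver: Bystander: screwdriver about 170 long, lying on the right.
- dish: Bystander: white ceramic dish 90 across, 22 high, on the left. Origin at the centre of its underside.
- ingot: Bystander: aluminium bar 130 x 50 x 40, lying behind between the units. Origin at the centre of its underside.

How it is judged:
By the outcome, as a careful person would: the job done as asked, in the order asked, and still so for the second after the job is handed in, with the robot touching nothing.
It also fails if it takes over 51 s, if anything falls off the work surface, if the arm or the gripper's body presses on something with over 40 N, if the wrist force passes 120 N, or if a joint passes its speed limit or range.

## Working session

There is one attempt and no reset: what is moved stays moved. The work goes in short steps, Python scripts to look and compute and a tool call to move; the robot and the scene stay as the last step left them, time stands still between calls to the robot, and variables do not carry over. Pictures are saved under pics/ and viewed, and the job is handed in when it is done.

Besides the shell and the picture viewer there is one more tool, called after ">>>" in YAML: its name, and indented under it one key for each argument. step_arm: Moves the arm, as the interface text tells. Its arguments: {"type":"object","properties":{"steps":{"type":"array"},"gripper":{"type":"number"},"squeeze":{"type":"number"}},"required":["steps"]}

```bash
mkdir -p pics; python3 - <<'E'
from rig import *
import cv2,json,numpy as np
for n in("top","side"):
    cv2.imwrite(f"pics/{n}0.png",read_camera(n))
    c=get_calibration(n); print(n,{k:np.round(np.array(v),4).tolist() for k,v in c.items()})
print(get_state())
E
```

```text
top {'camera_matrix': [[402.9172, 0.0, 319.3988], [0.0, 402.9172, 200.306], [0.0, 0.0, 1.0]], 'dist_coeffs': [-0.0247, 0.0, 0.0, 0.0, 0.0], 'origin': [0.3687, -0.0151, 1.2041], 'rotation': [0.0757, -0.6952, 0.7121, -0.0627]}
side {'camera_matrix': [[491.1854, 0.0, 322.3028], [0.0, 491.1854, 202.566], [0.0, 0.0, 1.0]], 'dist_coeffs': [0.0491, 0.0, 0.0, 0.0, 0.0], 'origin': [0.1714, -1.3176, 0.9985], 'rotation': [-0.4556, 0.8767, -0.1337, 0.0773]}
{'time': 0.1, 'joints': array([ 1.24939994e+00,  3.51184899e-01,  1.65232967e+00,  7.83837383e-06,
        1.13911354e+00, -8.45999752e-02]), 'qvel': array([-1.23334125e-03, -2.14035622e-03, -1.79239916e-03, -9.29470435e-04,
       -8.05292638e-06, -1.89323289e-03]), 'effort': array([-4.23674646e-04, -4.98034537e+01, -2.85702538e+01,  7.00039091e-02,
        2.38996296e-02,  2.65841766e-05]), 'eef_pos': array([0.12890972, 0.53439428, 0.24016543]), 'ee_rot': array([-1.07862530e-04,  1.18123396e-01,  9.92998789e-01, -5.06376315e-04]), 'ft_force': array([-0.76867496, -0.22639475,  0.76416444]), 'torque': array([0.03820079, 0.01030861, 0.01525945]), 'finger_gap': 1.0014735612933239}
```

View pics/top0.png

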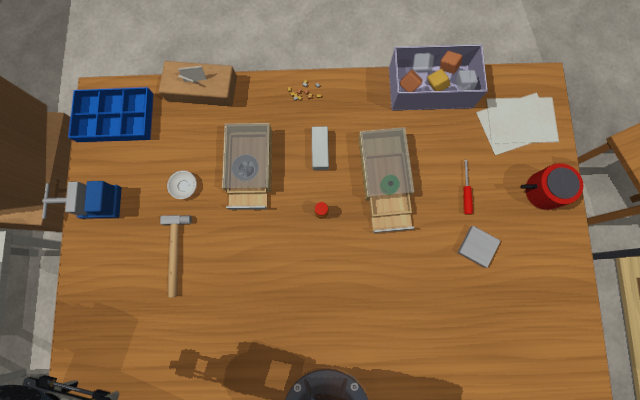

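View pics/side0.png

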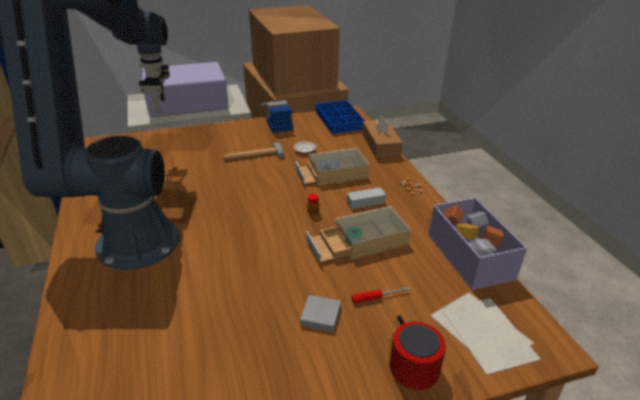

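```bash
cat > h.py <<'E'
import cv2,numpy as np
from scipy.spatial.transform import Rotation as R
from rig import get_calibration
class Cam:
    def __init__(s,n):
        c=get_calibration(n); s.K=np.array(c["camera_matrix"],float); s.d=np.array(c["dist_coeffs"],float)
        q=np.array(c["rotation"],float); s.o=np.array(c["origin"],float)
        s.R=R.from_quat(np.r_[q[1:],q[0]]).as_matrix() if q.size==4 else q
    def proj(s,P):
        P=np.atleast_2d(np.array(P,float)); Rt=s.R.T
        return cv2.projectPoints(P,cv2.Rodrigues(Rt)[0],-Rt@s.o,s.K,s.d)[0].reshape(-1,2)
    def atz(s,uv,z):
        n=cv2.undistortPoints(np.array(uv,float).reshape(-1,1,2),s.K,s.d).reshape(-1,2)
        r=np.c_[n,np.ones(len(n))]@s.R.T
        return s.o+r*((z-s.o[2])/r[:,2])[:,None]
E
python3 - <<'E'
from h import *
t=Cam("top"); print(t.proj([[0,0,0],[.5,.3,0]]),Cam("side").proj([[0,0,0]]))
im=cv2.imread("pics/top0.png")
for k,(x,y) in {"L":(205,110),"R":(340,115)}.items():
    cv2.imwrite(f"pics/crop{k}.png",cv2.resize(im[y:y+125,x:x+100],None,fx=4.8,fy=4.8,interpolation=cv2.INTER_CUBIC))
im=cv2.imread("pics/side0.png")
cv2.imwrite("pics/cropS.png",cv2.resize(im[140:270,285:425],None,fx=4.5,fy=4.5,interpolation=cv2.INTER_CUBIC))
E
```

```text
[[325.85482694 415.35459613]
 [222.11246009 238.05044604]] [[137.98057839 241.63900681]]
```

View pics/cropL.png

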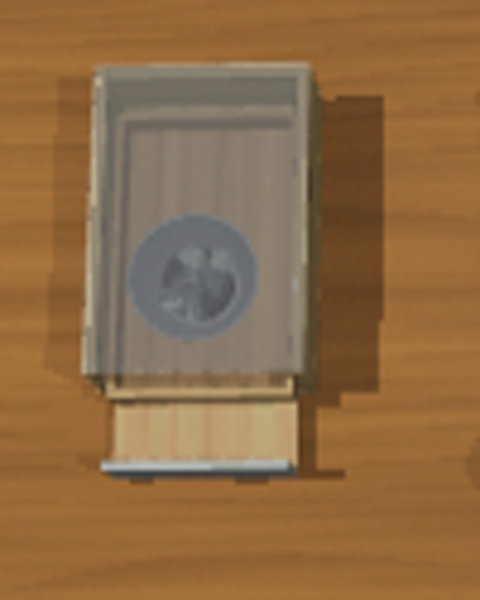

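View pics/cropR.png

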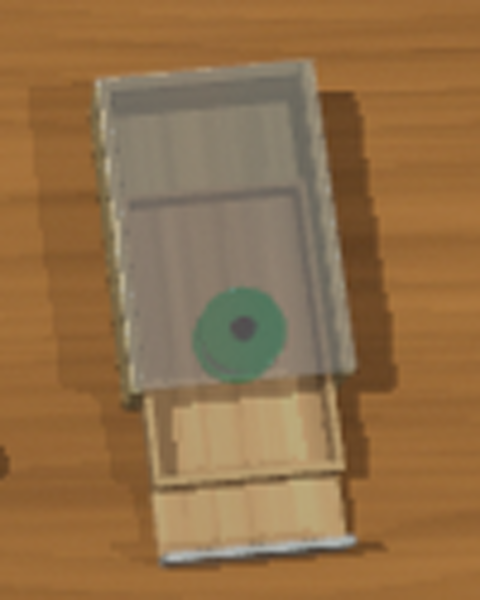

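View pics/cropS.png

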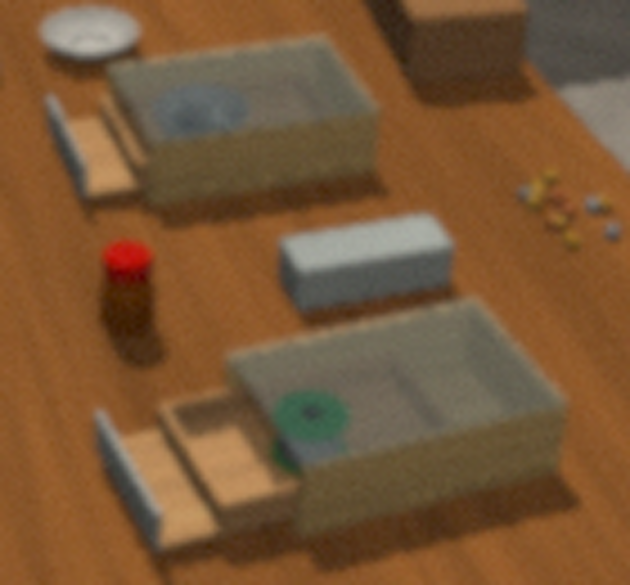

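```bash
cat > m.py <<'E'
from h import *
t=Cam("top")
def px(p,o): return (np.array(p,float)+.5)/4.8-.5+np.array(o)
def fit(c,o):
    W=t.atz(px(c,o),.062)[:,:2]
    print("sides",[round(float(np.linalg.norm(W[i]-W[(i+1)%4])),4) for i in range(4)])
    M=np.array([[.1,.068],[.1,-.068],[-.1,-.068],[-.1,.068]])
    a=M-M.mean(0);b=W-W.mean(0);U,S,V=np.linalg.svd(b.T@a);Rm=U@V
    th=np.arctan2(Rm[1,0],Rm[0,0]); return W.mean(0),th,Rm
for n,c,o,l in (("cast",[(97,66),(310,66),(301,376),(82,376)],(205,110),[(102,463),(293,461)]),
              ("spool",[(97,80),(311,61),(355,371),(137,390)],(340,115),[(162,555),(354,540)])):
    p,th,Rm=fit(c,o); L=t.atz(px(l,o),.044)[:,:2]
    loc=(L-p)@Rm
    print(n,p.round(4),"yaw",round(float(th),4),"lip world",L.round(4).tolist(),"local",loc.round(4).tolist(),"len",np.linalg.norm(L[0]-L[1]).round(4))
E
python3 m.py
```

```text
sides [0.1349, 0.1999, 0.1341, 0.2006]
cast [0.7385 0.2194] yaw -0.0249 lip world [[0.5894, 0.2797], [0.5876, 0.162]] local [[-0.1506, 0.0566], [-0.1495, -0.0611]] len 0.1177
sides [0.1339, 0.1986, 0.1319, 0.1983]
spool [ 0.7084 -0.1962] yaw 0.0711 lip world [[0.5073, -0.15], [0.5135, -0.2658]] local [[-0.1973, 0.0603], [-0.1994, -0.0556]] len 0.1159
```

```bash
cat > d.py <<'E'
import sys
from h import *
from rig import get_state
U={"spool":(np.array([.7084,-.1962]),.065),"cast":(np.array([.7385,.2194]),-.021)}
def q2R(q): return R.from_quat(np.r_[q[1:],q[0]])
def local(u,p):
    c,th=U[u]; d=np.array(p[:2])-c; return np.array([np.cos(th)*d[0]+np.sin(th)*d[1],-np.sin(th)*d[0]+np.cos(th)*d[1]])
def delta(u,lx,ly,z):
    c,th=U[u]; P=np.r_[c+np.array([[np.cos(th),-np.sin(th)],[np.sin(th),np.cos(th)]])@[lx,ly],z]
    s=get_state(); Rt=q2R(s["ee_rot"])
    # target: z down, y along unit y, x = -unit x
    T=np.c_[[-np.cos(th),-np.sin(th),0],[-np.sin(th),np.cos(th),0],[0,0,-1]]
    rv=(Rt.inv()*R.from_matrix(T)).as_rotvec()
    print("t",round(s["time"],2),"pos",s["eef_pos"].round(4),"local",local(u,s["eef_pos"]).round(4),"F",np.round(s["ft_force"],2),"gap",round(float(s["finger_gap"]),3))
    print("target",P.round(4),"delta cm",(Rt.inv().apply(P-s["eef_pos"])*100).round(2),"rot",rv.round(4))
if __name__=="__main__": delta(sys.argv[1],*map(float,sys.argv[2:]))
E
python3 d.py spool -.24 0 .2
```

```text
t 0.1 pos [0.1289 0.5344 0.2402] local [-0.5308  0.7667] F [-0.77 -0.23  0.76] gap 1.001
target [ 0.4689 -0.2118  0.2   ] delta cm [-50.56 -64.56   4.08] rot [-1.000e-03 -2.000e-04 -3.018e-01]
```

>>> step_arm:
  steps:
    - [[-2,-2.5,0.2,0,0,-0.06],[-4.5,-5.7,0.4,0,0,-0.15],[-7.5,-9.5,0.6,0,0,-0.25],[-10.5,-13.4,0.8,0,0,-0.302],[-13.5,-17.2,1.0,0,0,-0.302]]
  gripper: 1
  squeeze: 10

```text
time: 0.6
eef_pos: [0.22, 0.3339, 0.2303]
ee_rot: [-0.0, -0.034, 0.999, -0.0]
ft_force: [1.4, -0.7, -0.1]
finger_gap: 0.624
```

```bash
python3 d.py spool -.24 0 .2
```

```text
t 0.6 pos [0.22   0.3339 0.2303] local [-0.453   0.5607] F [ 1.43 -0.69 -0.05] gap 0.624
target [ 0.4689 -0.2118  0.2   ] delta cm [-21.14 -56.13   3.05] rot [-0.0003 -0.0001  0.0028]
```

>>> step_arm:
  steps:
    - [[-1.7,-4.5,0.2,0,0,0],[-3.4,-9.0,0.5,0,0,0],[-5.1,-13.5,0.7,0,0,0],[-6.8,-18.0,1.0,0,0,0],[-8.5,-22.5,1.2,0,0,0]]

```text
time: 1.1
eef_pos: [0.3195, 0.1149, 0.2186]
ee_rot: [0.0, -0.033, 0.999, 0.0]
ft_force: [0.6, 1.3, -0.3]
finger_gap: 0.19
```

>>> step_arm:
  steps:
    - [[-1.7,-4.5,0.2,0,0,0],[-3.4,-9.0,0.5,0,0,0],[-5.1,-13.5,0.7,0,0,0],[-6.8,-18.0,1.0,0,0,0],[-8.5,-22.5,1.2,0,0,0]]

```text
time: 1.6
eef_pos: [0.4191, -0.1043, 0.2064]
ee_rot: [-0.0, -0.032, 0.999, 0.0]
ft_force: [0.5, 1.3, 0.3]
finger_gap: 0.005
```

```bash
python3 d.py spool -.24 0 .2
```

```text
t 1.6 pos [ 0.4191 -0.1043  0.2064] local [-0.2827  0.1105] F [0.48 1.27 0.26] gap 0.005
target [ 0.4689 -0.2118  0.2   ] delta cm [ -4.28 -11.04   0.63] rot [ 0.0002 -0.0002 -0.0004]
```

>>> step_arm:
  steps:
    - [[-1.7,-4.2,0.3,0,0,0],[-3.2,-8.2,0.5,0,0,0],[-4.1,-10.6,0.6,0,0,0],[-4.1,-10.6,0.6,0,0,0],[-4.1,-10.6,0.6,0,0,0]]

```text
time: 2.1
eef_pos: [0.4662, -0.2051, 0.2001]
ee_rot: [-0.001, -0.032, 0.999, 0.0]
ft_force: [-0.9, -0.6, 0.5]
finger_gap: 0.006
```

```bash
python3 d.py spool -.24 0 .048
python3 - <<'E'
from rig import *
import cv2
cv2.imwrite("pics/top1.png",read_camera("top")[100:300,150:470].repeat(2,0).repeat(2,1))
E
```

```text
t 2.1 pos [ 0.4662 -0.2051  0.2001] local [-0.2423  0.0069] F [-0.9  -0.56  0.52] gap 0.006
target [ 0.4689 -0.2118  0.048 ] delta cm [-0.24 -0.7  15.21] rot [ 0.0008 -0.0011 -0.0006]
```

View pics/top1.png

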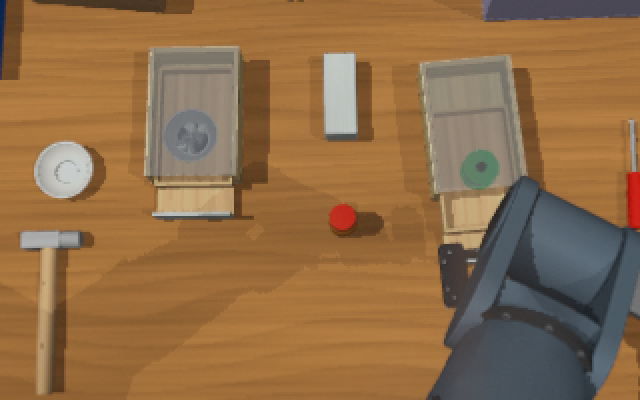

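>>> step_arm:
  steps:
    - [[0,-0.3,3.0,0,0,0],[0,-0.5,6.5,0,0,0],[0,-0.6,10,0,0,0],[0,-0.6,13,0,0,0],[0,-0.6,15.2,0,0,0]]

```text
time: 2.65
eef_pos: [0.4662, -0.2098, 0.0472]
ee_rot: [-0.001, -0.033, 0.999, 0.0]
ft_force: [0.9, -0.4, -0.3]
finger_gap: 0.008
```

>>> step_arm:
  steps:
    - [[-0.3,0,0,0,0,0],[-0.8,0,0,0,0,0],[-1.2,0,0,0,0,0],[-1.5,0,0,0,0,0]]

```text
time: 3.05
eef_pos: [0.4832, -0.2104, 0.05]
ee_rot: [0.001, -0.033, 0.999, -0.001]
ft_force: [0.5, 0.8, -0.1]
finger_gap: 0.008
```

```bash
python3 d.py spool -.14 0 .048
python3 - <<'E'
from rig import *
import cv2
im=read_camera("side")[150:300,260:440]
cv2.imwrite("pics/side1.png",cv2.resize(im,None,fx=4,fy=4,interpolation=cv2.INTER_CUBIC))
E
```

```text
t 3.05 pos [ 0.4832 -0.2104  0.05  ] local [-0.2257  0.0005] F [ 0.46  0.82 -0.07] gap 0.008
target [ 0.5687 -0.2053  0.048 ] delta cm [-8.57 -0.05  0.22] rot [-0.0013  0.002   0.0006]
```

View pics/side1.png

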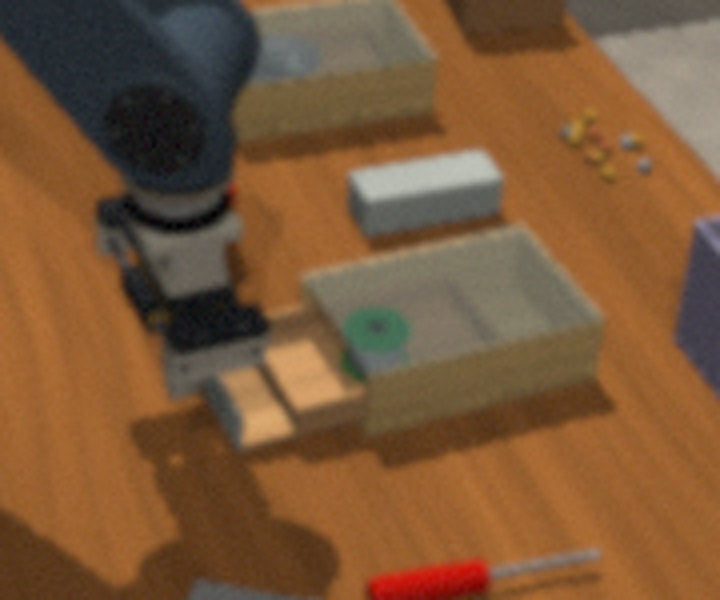

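>>> step_arm:
  steps:
    - [[-0.2,0,0.1,0,0,0],[-0.4,0,0.2,0,0,0],[-0.7,0,0.2,0,0,0],[-1.0,0,0.2,0,0,0],[-1.4,0,0.2,0,0,0]]

```text
time: 3.6
eef_pos: [0.4962, -0.2094, 0.0466]
ee_rot: [-0.0, -0.033, 0.999, 0.0]
ft_force: [0.1, -0.6, -0.2]
finger_gap: 0.003
```

>>> step_arm:
  steps:
    - [[-0.4,0,0,0,0,0],[-0.8,0,0,0,0,0],[-1.2,0,0,0,0,0],[-1.6,0,0,0,0,0],[-2.0,0,0,0,0,0]]

```text
time: 4.1
eef_pos: [0.5162, -0.208, 0.0466]
ee_rot: [-0.0, -0.033, 0.999, 0.0]
ft_force: [-2.5, -0.6, 1.3]
finger_gap: 0.006
```

>>> step_arm:
  steps:
    - [[-0.4,0,0,0,0,0],[-0.8,0,0,0,0,0],[-1.2,0,0,0,0,0],[-1.6,0,0,0,0,0],[-2.0,0,0,0,0,0]]

```text
time: 4.6
eef_pos: [0.5362, -0.2067, 0.0466]
ee_rot: [-0.0, -0.033, 0.999, 0.0]
ft_force: [-1.8, 1.2, 1.7]
finger_gap: 0.009
```

```bash
python3 d.py spool -.1545 0 .048
python3 - <<'E'
from rig import *
import cv2
im=read_camera("side")[150:300,260:440]
cv2.imwrite("pics/side2.png",cv2.resize(im,None,fx=4,fy=4,interpolation=cv2.INTER_CUBIC))
E
```

```text
t 4.6 pos [ 0.5362 -0.2067  0.0466] local [-0.1725  0.0007] F [-1.83  1.17  1.7 ] gap 0.009
target [ 0.5542 -0.2062  0.048 ] delta cm [-1.8  -0.07 -0.14] rot [ 0.0001 -0.0001  0.0002]
```

View pics/side2.png

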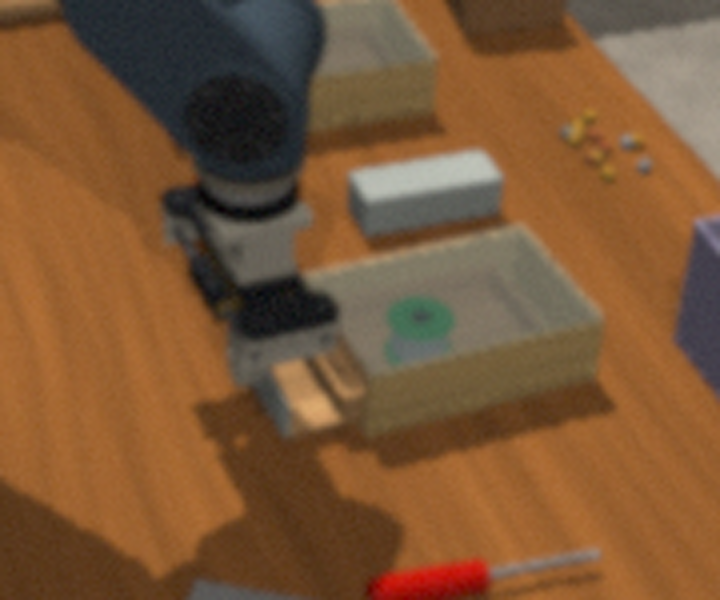

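>>> step_arm:
  steps:
    - [[-0.3,0,0,0,0,0],[-0.6,0,0,0,0,0],[-0.8,0,0,0,0,0],[-1.0,0,0,0,0,0],[-1.2,0,0,0,0,0]]

```text
time: 5.15
eef_pos: [0.548, -0.206, 0.0466]
ee_rot: [-0.0, -0.033, 0.999, 0.0]
ft_force: [-1.4, 0.4, 0.6]
finger_gap: 0.002
```

>>> step_arm:
  steps:
    - [[-0.1,0,0,0,0,0],[-0.2,0,0,0,0,0],[-0.3,0,0,0,0,0]]

```text
time: 5.45
eef_pos: [0.5509, -0.2058, 0.0466]
ee_rot: [-0.0, -0.033, 0.999, 0.0]
ft_force: [-1.2, -0.6, -0.4]
finger_gap: 0.004
```

>>> step_arm:
  steps:
    - [[-0.1,0,0,0,0,0],[-0.2,0,0,0,0,0]]

```text
time: 5.65
eef_pos: [0.5529, -0.2056, 0.0466]
ee_rot: [-0.0, -0.033, 0.999, 0.0]
ft_force: [-2.0, 0.5, -0.4]
finger_gap: 0.004
```

>>> step_arm:
  steps:
    - [[-0.1,0,0,0,0,0],[-0.1,0,0,0,0,0]]

```text
time: 5.85
eef_pos: [0.5538, -0.2056, 0.0466]
ee_rot: [-0.0, -0.033, 0.999, 0.0]
ft_force: [-2.8, -0.2, 0.6]
finger_gap: 0.002
```

>>> step_arm:
  steps:
    - [[-0.1,0,0,0,0,0],[-0.1,0,0,0,0,0]]

```text
time: 6.05
eef_pos: [0.5539, -0.2056, 0.0466]
ee_rot: [-0.001, -0.033, 0.999, 0.0]
ft_force: [-8.3, -0.8, 5.0]
finger_gap: 0.005
```

>>> step_arm:
  steps:
    - [[-0.1,0,0,0,0,0],[-0.1,0,0,0,0,0]]

```text
time: 6.25
eef_pos: [0.554, -0.2056, 0.0466]
ee_rot: [-0.002, -0.033, 0.999, 0.0]
ft_force: [-14.2, -1.8, 8.4]
finger_gap: 0.004
```

>>> step_arm:
  steps:
    - [[0.3,0,0,0,0,0],[1.0,0,0,0,0,0],[2.0,0,0,0,0,0],[3.5,0,-0.5,0,0,0],[5.0,0,-2.5,0,0,0]]

```text
time: 6.75
eef_pos: [0.5041, -0.2082, 0.0704]
ee_rot: [-0.001, -0.033, 0.999, 0.001]
ft_force: [0.7, -0.6, 0.4]
finger_gap: 0.006
```

>>> step_arm:
  steps:
    - [[0.5,0,-3.5,0,0,0],[0.5,0,-7.5,0,0,0],[0.5,2,-11,0,0,0],[0.5,6,-13,0,0,0],[0.5,10.5,-13.5,0,0,0]]

```text
time: 7.25
eef_pos: [0.4944, -0.104, 0.209]
ee_rot: [0.002, -0.032, 0.999, -0.001]
ft_force: [0.7, 0.8, -1.1]
finger_gap: 0.002
```

```bash
python3 d.py cast -.129 0 .19
python3 - <<'E'
from rig import *
import cv2
im=read_camera("side")[140:270,285:425]
cv2.imwrite("pics/side3.png",cv2.resize(im,None,fx=4.5,fy=4.5,interpolation=cv2.INTER_CUBIC))
im=read_camera("top")
cv2.imwrite("pics/top3f.png",im)
cv2.imwrite("pics/top3.png",cv2.resize(im[115:240,340:440],None,fx=4.8,fy=4.8,interpolation=cv2.INTER_CUBIC))
E
```

```text
t 7.25 pos [ 0.4944 -0.104   0.209 ] local [-0.2373 -0.3285] F [ 0.68  0.81 -1.11] gap 0.002
target [0.6095 0.2221 0.19  ] delta cm [-13.55  31.82   1.91] rot [-0.0014  0.0044  0.0843]
```

View pics/side3.png

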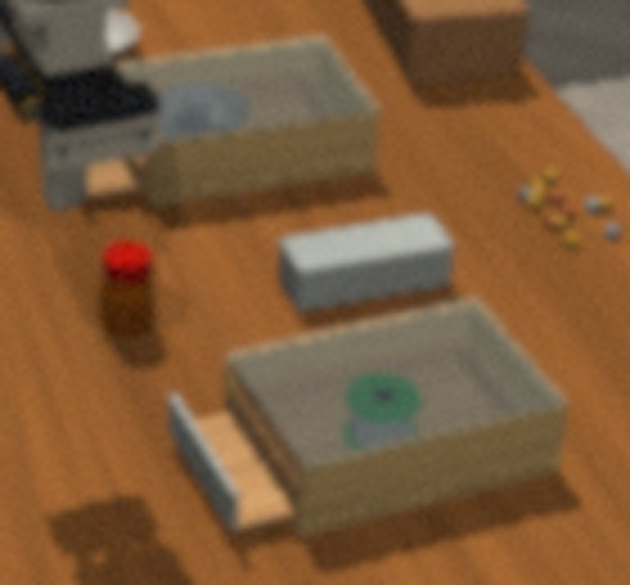

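View pics/top3.png

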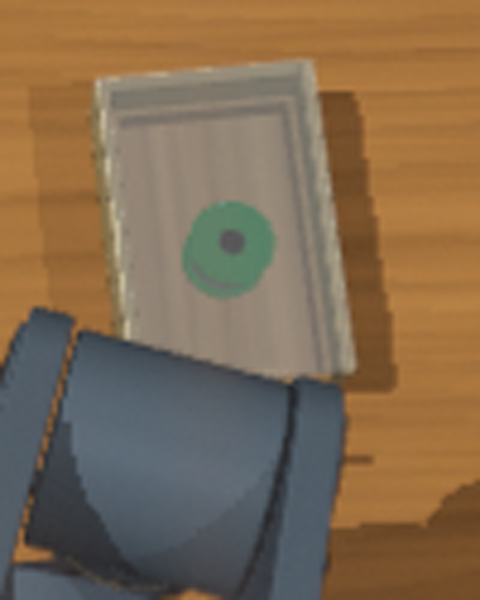

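>>> step_arm:
  steps:
    - [[-1.6,3.8,0.2,0,0,0.04],[-3.4,8.0,0.5,0,0,0.084],[-5.2,12.3,0.7,0,0,0.084],[-7.0,16.5,1.0,0,0,0.084],[-8.8,20.8,1.2,0,0,0.084]]

```text
time: 7.85
eef_pos: [0.5686, 0.1102, 0.1942]
ee_rot: [0.0, 0.01, 1.0, -0.0]
ft_force: [-0.8, -0.7, 0.1]
finger_gap: 0.007
```

```bash
python3 d.py cast -.129 0 .19
```

```text
t 7.85 pos [0.5686 0.1102 0.1942] local [-0.1676 -0.1128] F [-0.83 -0.65  0.12] gap 0.007
target [0.6095 0.2221 0.19  ] delta cm [-3.88 11.27  0.42] rot [-0.0001  0.0001  0.0019]
```

>>> step_arm:
  steps:
    - [[-1.3,3.8,0.1,0,0,0],[-2.6,7.5,0.3,0,0,0],[-3.5,10.0,0.4,0,0,0],[-3.85,11.1,0.4,0,0,0],[-3.85,11.1,0.4,0,0,0]]

```text
time: 8.35
eef_pos: [0.6089, 0.2194, 0.1901]
ee_rot: [-0.0, 0.009, 1.0, -0.0]
ft_force: [0.2, -1.2, 0.1]
finger_gap: 0.001
```

```bash
python3 d.py cast -.129 0 .09
python3 - <<'E'
from rig import *
import cv2
im=read_camera("side")[120:230,250:400]
cv2.imwrite("pics/side4.png",cv2.resize(im,None,fx=4.5,fy=4.5,interpolation=cv2.INTER_CUBIC))
E
```

```text
t 8.35 pos [0.6089 0.2194 0.1901] local [-0.1296 -0.0027] F [ 0.16 -1.18  0.11] gap 0.001
target [0.6095 0.2221 0.09  ] delta cm [-0.06  0.27 10.01] rot [-0.0002 -0.0004  0.0033]
```

View pics/side4.png

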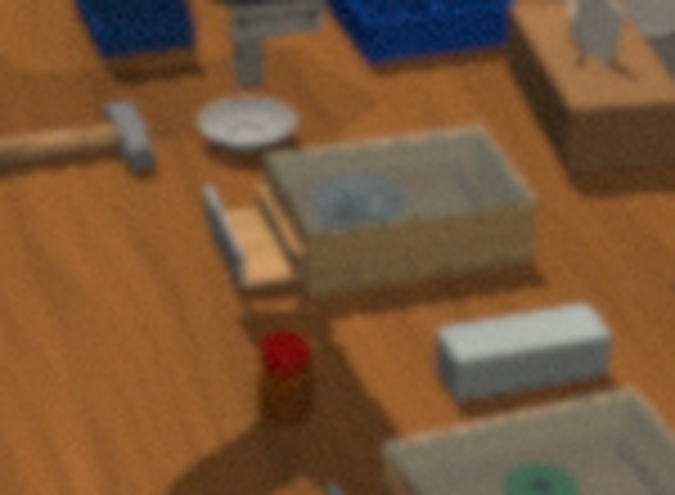

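```bash
python3 - <<'E'
from d import *
im=cv2.imread("pics/side4.png"); s=Cam("side")
c,th=U["cast"]; Rm=np.array([[np.cos(th),-np.sin(th)],[np.sin(th),np.cos(th)]])
def L(pts,col):
    P=np.array([np.r_[c+Rm@p[:2],p[2]] for p in np.array(pts)])
    q=(s.proj(P)-[250,120]+.5)*4.5-.5
    cv2.polylines(im,[np.round(q).astype(int)],False,col,1,cv2.LINE_AA)
L([(-.15,.058,.044),(-.15,-.058,.044)],(0,0,255))
L([(-.108,.058,.037),(-.108,-.058,.037)],(255,0,0))
L([(.1,.068,.062),(.1,-.068,.062),(-.1,-.068,.062),(-.1,.068,.062),(.1,.068,.062)],(0,255,0))
x,y=-.129,0
L([(x-.0075,-.018,.044),(x+.0075,-.018,.044),(x+.0075,.018,.044),(x-.0075,.018,.044),(x-.0075,-.018,.044)],(0,255,255))
cv2.imwrite("pics/side4b.png",im)
E
```

```text
(no output)
```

View pics/side4b.png

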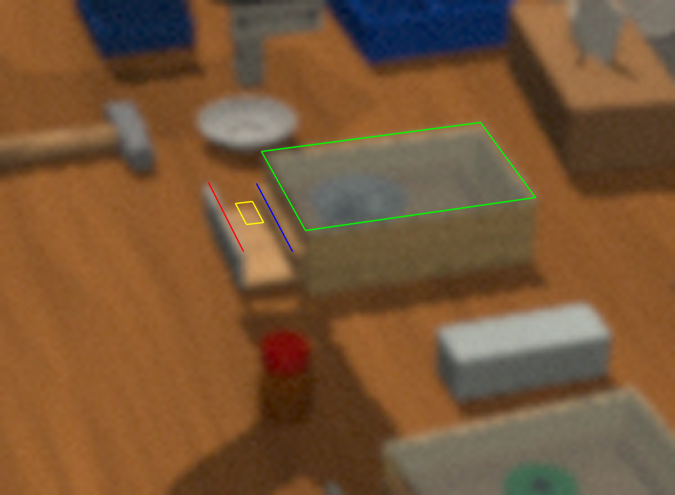

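>>> step_arm:
  steps:
    - [[0,0.2,2.5,0,0,0],[0,0.2,6.0,0,0,0],[0,0.2,9.0,0,0,0],[0,0.2,10.5,0,0,0],[0,0.2,11.5,0,0,0]]

```text
time: 8.9
eef_pos: [0.6088, 0.22, 0.075]
ee_rot: [-0.0, 0.01, 1.0, -0.0]
ft_force: [0.7, -1.1, 0.4]
finger_gap: 0.003
```

>>> step_arm:
  steps:
    - [[0,0,0.6,0,0,0],[0,0,1.2,0,0,0],[0,0,1.8,0,0,0],[0,0,2.4,0,0,0],[0,0,2.9,0,0,0]]

```text
time: 9.4
eef_pos: [0.6091, 0.2213, 0.0464]
ee_rot: [0.0, 0.009, 1.0, 0.0]
ft_force: [-0.7, -0.3, -0.3]
finger_gap: 0.004
```

```bash
python3 d.py cast -.1425 0 .046
python3 - <<'E'
from rig import *
import cv2
im=read_camera("side")[120:230,250:400]
cv2.imwrite("pics/side5.png",cv2.resize(im,None,fx=4.5,fy=4.5,interpolation=cv2.INTER_CUBIC))
E
```

```text
t 9.4 pos [0.6091 0.2213 0.0464] local [-0.1294 -0.0008] F [-0.69 -0.26 -0.34] gap 0.004
target [0.596  0.2224 0.046 ] delta cm [1.31 0.08 0.04] rot [0.0001 0.0003 0.0023]
```

View pics/side5.png

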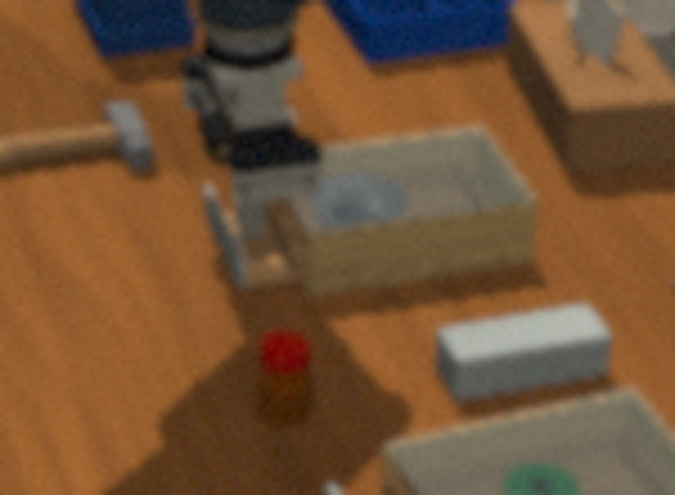

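>>> step_arm:
  steps:
    - [[0.3,0,0,0,0,0],[0.6,0,0,0,0,0],[0.9,0,0,0,0,0],[1.1,0,0,0,0,0],[1.3,0,0,0,0,0]]

```text
time: 9.95
eef_pos: [0.5961, 0.2216, 0.0469]
ee_rot: [0.0, 0.009, 1.0, 0.0]
ft_force: [1.2, 0.0, -0.9]
finger_gap: 0.003
```

>>> step_arm:
  steps:
    - [[0.2,0,0,0,0,0],[0.4,0,0,0,0,0],[0.7,0,0,0,0,0],[1.0,0,0,0,0,0],[1.4,0,0,0,0,0]]

```text
time: 10.45
eef_pos: [0.5818, 0.2218, 0.0467]
ee_rot: [0.0, 0.009, 1.0, 0.0]
ft_force: [1.9, 0.4, 0.9]
finger_gap: 0.007
```

>>> step_arm:
  steps:
    - [[0.4,0,0,0,0,0],[0.8,0,0,0,0,0],[1.2,0,0,0,0,0],[1.6,0,0,0,0,0],[2.0,0,0,0,0,0]]

```text
time: 10.95
eef_pos: [0.5617, 0.2221, 0.0466]
ee_rot: [-0.0, 0.009, 1.0, -0.0]
ft_force: [1.8, -0.2, 2.1]
finger_gap: 0.005
```

```bash
python3 d.py cast -.2445 0 .046
python3 - <<'E'
from rig import *
import cv2
im=read_camera("side")[120:230,250:400]
cv2.imwrite("pics/side6.png",cv2.resize(im,None,fx=4.5,fy=4.5,interpolation=cv2.INTER_CUBIC))
E
```

```text
t 10.95 pos [0.5617 0.2221 0.0466] local [-0.1768 -0.001 ] F [ 1.84 -0.21  2.13] gap 0.005
target [0.4941 0.2245 0.046 ] delta cm [6.76 0.12 0.06] rot [-0.0001 -0.      0.0022]
```

View pics/side6.png

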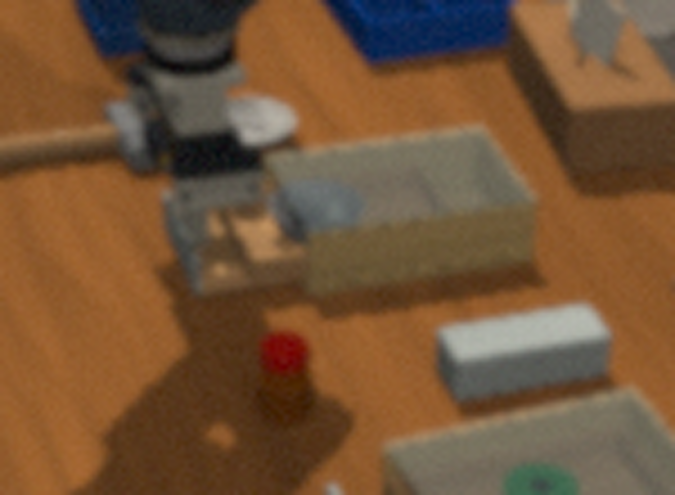

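>>> step_arm:
  steps:
    - [[0.4,0,0,0,0,0],[0.8,0,0,0,0,0],[1.2,0,0,0,0,0],[1.6,0,0,0,0,0],[2.0,0,0,0,0,0]]

```text
time: 11.5
eef_pos: [0.5416, 0.2225, 0.0465]
ee_rot: [-0.0, 0.009, 1.0, -0.0]
ft_force: [2.2, -0.5, -1.2]
finger_gap: 0.005
```

>>> step_arm:
  steps:
    - [[0.4,0,0,0,0,0],[0.8,0,0,0,0,0],[1.2,0,0,0,0,0],[1.6,0,0,0,0,0],[2.0,0,0,0,0,0]]

```text
time: 12.0
eef_pos: [0.5217, 0.2229, 0.0467]
ee_rot: [0.0, 0.009, 1.0, -0.0]
ft_force: [1.9, -0.3, -0.6]
finger_gap: 0.005
```

>>> step_arm:
  steps:
    - [[0.4,0,0,0,0,0],[0.8,0,0,0,0,0],[1.2,0,0,0,0,0],[1.5,0,0,0,0,0],[1.7,0,0,0,0,0]]

```text
time: 12.5
eef_pos: [0.5048, 0.2232, 0.0467]
ee_rot: [-0.0, 0.009, 1.0, -0.0]
ft_force: [0.7, -1.3, -0.8]
finger_gap: 0.004
```

>>> step_arm:
  steps:
    - [[0.2,0,0,0,0,0],[0.3,0,0,0,0,0],[0.4,0,0,0,0,0],[0.5,0,0,0,0,0]]

```text
time: 12.9
eef_pos: [0.5, 0.2233, 0.0467]
ee_rot: [0.0, 0.009, 1.0, 0.0]
ft_force: [1.9, -1.0, 0.2]
finger_gap: 0.004
```

```bash
python3 d.py cast -.2445 0 .046
```

```text
t 12.9 pos [0.5    0.2233 0.0467] local [-0.2385 -0.0011] F [ 1.95 -0.96  0.21] gap 0.004
target [0.4941 0.2245 0.046 ] delta cm [0.6  0.11 0.07] rot [0.     0.0001 0.0022]
```

>>> step_arm:
  steps:
    - [[0.1,0,0,0,0,0],[0.2,0,0,0,0,0],[0.3,0,0,0,0,0],[0.4,0,0,0,0,0]]

```text
time: 13.3
eef_pos: [0.4981, 0.2234, 0.0468]
ee_rot: [0.003, 0.009, 1.0, 0.0]
ft_force: [16.5, -3.7, -11.0]
finger_gap: 0.007
```

>>> step_arm:
  steps:
    - [[0.1,0,0,0,0,0],[0.1,0,0,0,0,0]]

```text
time: 13.5
eef_pos: [0.4981, 0.2234, 0.0469]
ee_rot: [0.004, 0.009, 1.0, 0.001]
ft_force: [17.5, -3.0, -12.1]
finger_gap: 0.006
```

>>> step_arm:
  steps:
    - [[0.1,0,0,0,0,0],[0.1,0,0,0,0,0]]

```text
time: 13.7
eef_pos: [0.498, 0.2235, 0.0471]
ee_rot: [0.005, 0.009, 1.0, 0.001]
ft_force: [22.6, -3.9, -16.2]
finger_gap: 0.001
```

>>> step_arm:
  steps:
    - [[0.1,0,0,0,0,0],[0.1,0,0,0,0,0]]

```text
time: 13.9
eef_pos: [0.498, 0.2236, 0.0472]
ee_rot: [0.006, 0.009, 1.0, 0.001]
ft_force: [27.6, -4.8, -18.2]
finger_gap: 0.002
```

>>> step_arm:
  steps:
    - [[-0.3,0,0,0,0,0],[-0.6,0,0,0,0,0],[-1.0,0,0,0,0,0],[-1.5,0,0,0,0,0],[-1.7,0,0,0,0,0]]

```text
time: 14.4
eef_pos: [0.5103, 0.2232, 0.0466]
ee_rot: [-0.0, 0.009, 1.0, 0.0]
ft_force: [0.4, -0.1, -0.2]
finger_gap: 0.007
```

```bash
python3 d.py cast -.2445 0 .046
python3 - <<'E'
from rig import *
import cv2
im=read_camera("side")[120:230,250:400]
cv2.imwrite("pics/side7.png",cv2.resize(im,None,fx=4.5,fy=4.5,interpolation=cv2.INTER_CUBIC))
E
```

```text
t 14.4 pos [0.5103 0.2232 0.0466] local [-0.2282 -0.001 ] F [ 0.43 -0.07 -0.22] gap 0.007
target [0.4941 0.2245 0.046 ] delta cm [1.63 0.11 0.06] rot [ 0.     -0.0002  0.0022]
```

View pics/side7.png

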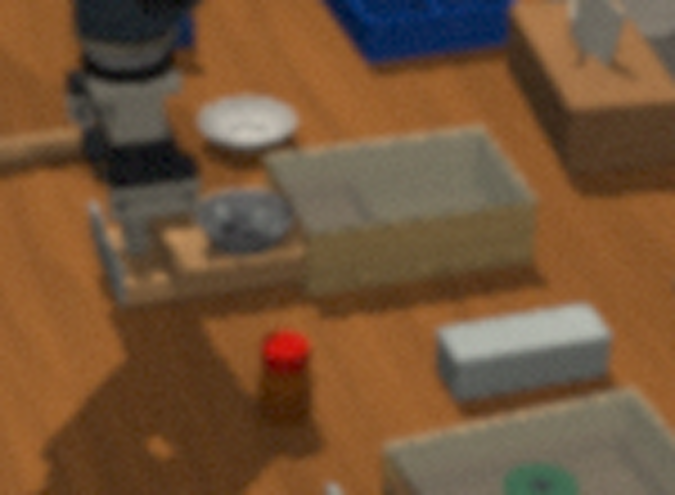

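>>> step_arm:
  steps:
    - [[0,0,-1.0,0,0,0],[0,0,-3.0,0,0,0],[0,0,-6.5,0,0,0],[0,0,-10.5,0,0,0],[0,0,-14.5,0,0,0]]

```text
time: 14.95
eef_pos: [0.5095, 0.223, 0.1938]
ee_rot: [-0.0, 0.009, 1.0, -0.0]
ft_force: [-0.4, 0.9, 0.2]
finger_gap: 0.006
```

>>> step_arm:
  steps:
    - [[3,0,-2.0,0,0,0],[7,0,-3.0,0,0,0],[11,0,-3.0,0,0,0],[14,0,-3.0,0,0,0],[15,0,-3.0,0,0,0]]

```text
time: 15.45
eef_pos: [0.3577, 0.2258, 0.2223]
ee_rot: [0.0, 0.009, 1.0, 0.0]
ft_force: [1.0, -0.1, -0.6]
finger_gap: 0.002
```

```bash
python3 d.py cast -.2445 0 .046
python3 - <<'E'
from rig import *
import cv2
im=read_camera("top"); cv2.imwrite("pics/top8.png",im)
cv2.imwrite("pics/top8L.png",cv2.resize(im[110:260,205:305],None,fx=3.95,fy=3.95,interpolation=cv2.INTER_CUBIC))
E
```

```text
t 15.45 pos [0.3577 0.2258 0.2223] local [-0.3808 -0.0016] F [ 1.03 -0.06 -0.62] gap 0.002
target [0.4941 0.2245 0.046 ] delta cm [-13.63   0.11  17.63] rot [0.0001 0.     0.0033]
```

View pics/top8.png

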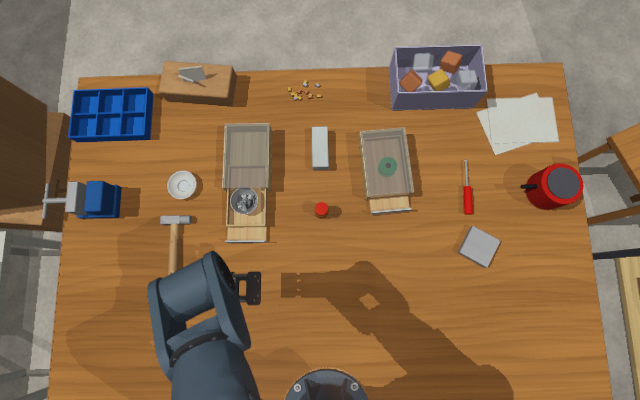

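View pics/top8L.png

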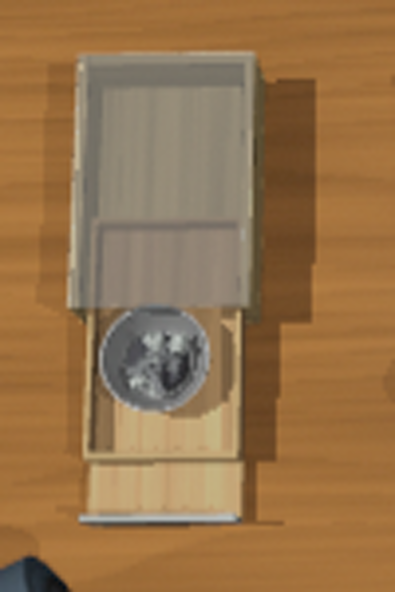

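```bash
python3 - <<'E'
from d import *
t=Cam("top")
def loc(u,pts,o,f,z):
    W=t.atz((np.array(pts,float)+.5)/f-.5+np.array(o),z); return np.array([local(u,w) for w in W]).round(4).tolist()
print("cast lip before",loc("cast",[(102,463),(293,461)],(205,110),4.8,.044))
print("cast lip after",loc("cast",[(80,516),(239,515)],(205,110),3.95,.044))
a=cv2.imread("pics/top0.png");b=cv2.imread("pics/top8.png")
cv2.imwrite("pics/cmp.png",np.hstack([cv2.resize(x,None,fx=6,fy=6,interpolation=cv2.INTER_CUBIC) for x in (b[185:250,215:280],b[185:220,355:420].copy() if 0 else b[165:230,355:420])]))
im=b.copy()
for u,x in(("cast",-.252),("spool",-.142)):
    c,th=U[u];Rm=np.array([[np.cos(th),-np.sin(th)],[np.sin(th),np.cos(th)]])
    print(u,"expected lip px",t.proj([np.r_[c+Rm@[x,y],.044] for y in(.058,-.058)]).round(2).tolist(), t.proj([np.r_[c+Rm@[x-.005,y],.044] for y in(.058,-.058)]).round(2).tolist())
# vertical profile of brightness across lips
g=cv2.cvtColor(b,cv2.COLOR_BGR2GRAY).astype(int)
for col in(232,246,260): print(col,g[232:246,col])
for col in(375,390,405): print(col,g[200:218,col])
E
```

```text
cast lip before [[-0.1504, 0.0572], [-0.1497, -0.0605]]
cast lip after [[-0.2511, 0.0556], [-0.2506, -0.0615]]
cast expected lip px [[224.04, 240.56], [263.9, 240.48]] [[223.97, 242.29], [263.86, 242.21]]
spool expected lip px [[371.58, 211.26], [411.19, 207.7]] [[371.78, 212.95], [411.41, 209.38]]
232 [169 169 169 170 169 169 165 147 147 176  81  94 124 124]
246 [167 167 167 166 167 163 150 152 168 177  67  97 126 126]
260 [177 177 177 177 177 176 174 167 181 178  91 120 128 126]
375 [161 164 162 164 166 166 167 166 167 164 158 182 181  83  81  89 111 111]
390 [163 163 163 161 162 159 158 155 142 152 177 121  83  84  97 117 115 114]
405 [167 168 169 169 170 170 170 169 168 178  71  81  93 118 119 119 118 115]
```

View pics/cmp.png

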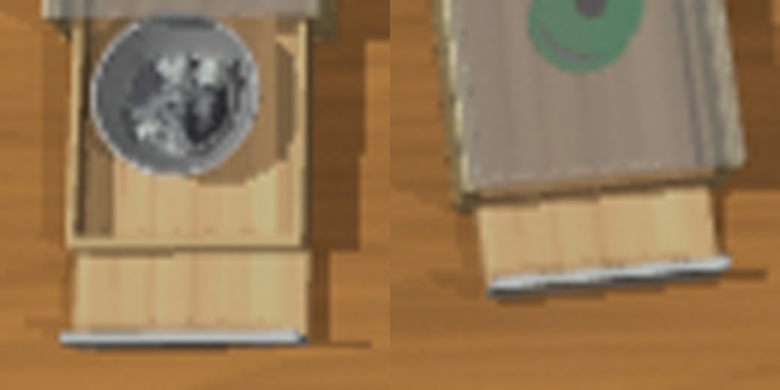

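```bash
python3 - <<'E'
from rig import *
import cv2,numpy as np
a=cv2.imread("pics/top0.png");b=read_camera("top")
d=cv2.absdiff(a,b).max(2)
for n,(x0,y0,x1,y1) in dict(jar=(312,200,332,219),dish=(165,170,198,200),hammerhead=(158,213,192,226),ingot=(309,123,331,170),screwdriver=(460,158,476,216),block=(456,224,502,268),castunit=(222,122,272,188),spoolunit=(358,127,415,195)).items():
    print(n,int((d[y0:y1,x0:x1]>40).sum()))
cv2.imwrite("pics/side9.png",read_camera("side"))
E
```

```text
jar 0
dish 0
hammerhead 0
ingot 0
screwdriver 0
block 0
castunit 166
spoolunit 514
```

View pics/side9.png

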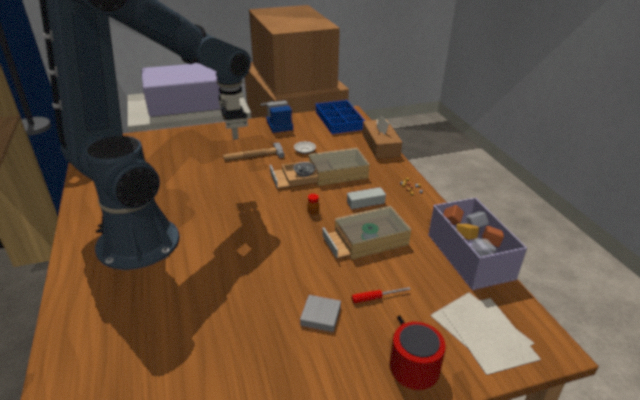

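The side view shows the bowl tray out around (290,175), the spool tray home around (370,235), and the arm clear of both. The bystanders have not moved.

```bash
python3 -c "
from rig import *
print(finish_job())"
```

```text
the job is handed in; nothing more can be done
None
```

I pushed the spool tray home first, then drew the bowl tray out to its stop with the shut fingertips in its finger well. I lifted the arm clear and handed the job in at about 15.6 s.

- **Spool tray:** it stopped against a hard end. The force rose from about 2 N to 14 N with no further motion, and in the top picture its lip is within about 1 mm of where it should be at home.
- **Bowl tray:** it also reached a hard end. The force rose from about 2 N to 28 N with no further motion.
- **Bowl and spool:** both look upright in the last pictures.
- **Bystanders:** the jar, dish, hammer head, ingot, screwdriver and block show no change between the first and last top pictures. The arm hid the hammer handle in the last top picture.

**Disagreement:** the top picture puts the bowl tray's lip about 1–2 mm short of full travel, and the arm's own position at the stop suggests about 4 mm short. I think this is error in my estimate of that unit's position, because the force showed a firm stop.

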